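# Dry a clarinet joint: load the dryer drawer, shut it, turn on the air

### The job

Lay the black clarinet joint down flat in the open green drawer of the bench dryer, without dropping it, and push the drawer fully shut. Only then turn the air on: swing the yellow lever of the brass valve a quarter turn counter-clockwise and press it firmly (about 15 N) against its open stop so that the valve is fully open, without forcing it (never over 35 N), and let go. Leave the mug, the bottle and the screwdriver where they are.

Things in the scene. Friction and masses are not known exactly. Their poses are not given: they have to be found in the camera images.
- clarinet: Loose clarinet joint lying on the bench, 140 g (varies): black tube 28 mm in diameter, 120 mm long, a 32 mm steel ring at each end and a cork tenon 15 mm long beyond (150 mm in all). Long axis = its x, z up; origin under its middle, tube axis 16 mm above. Low keys 23 to 49 mm either side of the middle (42 mm over all) stop it rolling; grasp it across the bare middle 40 mm.
- clarinet_mid (a point): Centre of the clarinet joint, on the tube axis, 16 mm above its underside.
- tray (a point): Bench dryer: fixed grey cabinet 280 x 260 x 100 mm with one drawer. Point on the inside of the drawer's front wall, mid-width, at its underside, 16 mm above the bench; x into the cabinet, z up. Drawer: inside 235 (x) x 218 (y), walls 61 mm high, floor 6 mm; green front face at x = -21 mm. Open to the sky from x = 0 to the cabinet's rim at x = opening - 6 mm.
- drawer (a joint): Opening of the drawer in m: 0 = fully shut (rigid stop), 0.14 to 0.18 at the start. Friction 1 N and damping 4 N s/m, so it stays where left.
- drawer_handle (a point): Middle of the steel bar handle on the drawer front: bar along y, 120 mm long, 35 mm in front of the panel, 61 mm above the bench. Pushing on it or on the panel shuts the drawer.
- valve: Air valve: brass ball valve on a copper pipe loop on a fixed steel plate 90 (x) x 300 (y) x 8 mm. Origin under the valve at bench level; the vertical stem axis is its z. The pipe runs along its y, axis 55 mm up; brass body to 81 mm up; elbows at y = +-115 mm, 74 mm high. Closed: lever along the valve's -x (across the pipe); open: along its -y.
- lever: The valve's lever, origin on the stem axis, 115 mm above the bench; it points along its own -x. Yellow grip from 45 to 140 mm from the axis, 22 mm wide and 22 mm high, centred 115 mm up; cap above the axis to 151 mm. Opening turns it counter-clockwise from above. Worn coupling: at rest it may point up to 0.12 rad to either side of the stem's true direction.
- lever_grip (a point): Place to push: middle of the yellow grip, 105 mm from the stem axis, 115 mm up. The coupling is springy (6 N m/rad, 0.4 rad at most; springs back when let go). Turning the stem takes 0.5 N m, 5 N here, so the stem lags the pushed lever by 0.08 rad and the lever must go past the quarter turn before the stem meets its rigid stop; then the push rises by 0.5 N per mm.
- stem (a joint): Angle of the valve stem in rad: 0 = closed stop, 1.571 = open stop (fully open); 0 to 0.15 at the start; stays where left. A red bar on the white cap above the lever turns with it and lies along the true lever direction.
- mug: Bystander: blue mug 80 mm in diameter, 95 mm high, handle at its +y, upright; origin under its middle.
- oil: Bystander: white bottle 44 mm in diameter, 110 mm high, upright; origin under its middle.
- driver: Bystander: red-handled screwdriver 190 mm long lying along its x; origin under its middle.
Not all that is in view belongs to the job. Leave any blue or turquoise look-alike of the clarinet alone.

How it is judged:
By the outcome, as a careful person would: the job done as asked, in the order asked, and still so for the second after the job is handed in, with the robot touching nothing.
It also fails if it takes over 72 s, if anything falls off the work surface, if the arm or the gripper's body presses on something with over 40 N, if the wrist force passes 120 N, or if a joint passes its speed limit or range.

### The arm

A 6-joint arm with a two-finger parallel gripper is mounted at the origin on the work surface. World frame = base frame: x ahead of the robot, y to its left, z up, the work surface at z = 0. Lengths are in mm, angles in rad, forces in N, time in s.
With the tool pointing down it reaches from about 350 to 775 mm from the base axis. Payload 7.3 kg.
Tool frame: the origin (TCP) lies between the finger pads; the fingertips stand 14 mm ahead of it and the grasp point (between the pads) lies 5 mm behind it; z points along the fingers, y is the line along which they close (so a half turn about z gives the same grasp; the last joint's range is limited). The gripper opens to 92 mm and grips with 3 to 60 N. Pads are 19 mm wide; open, the fingers measure 130 mm over their backs; the gripper's body (75 mm by 190 mm) begins 47 mm behind the grasp point.
Start: joints at [-1.276, 0.342, 1.524, -0, 1.275, -0.146], TCP at [224.022, -474.824, 240.741] pointing down, gripper open.
Joint ranges: [-2.53, 2.53], [-0.77, 2.02], [0.04, 2.7], [-1, 4.14], [0.28, 2.66], [-3.11, 3.11]. Speed limits (rad/s): [2.57, 2.57, 3.14, 3.14, 3.14, 3.14].

### API

Orientations are given as [roll, pitch, yaw] about the fixed x, y, z axes, in that order (R = Rz(yaw) Ry(pitch) Rx(roll)).
In Python, from plant import get_obs, cams, close_job gives the robot as it stands. The module is installed in compiled form; this text tells all that it offers.
- The arm moves only by the shell command python3 -m creep 'ROWS'. ROWS is JSON, a list of rows, each an object of numbers: "hand": the opening, from 0 (shut) to 1 (fully open); "tx", "ty", "tz": the shift along the tool's x, y, z in m; "spin": the turn about the tool's z in degrees. In form: [{"hand": .., "tx": .., "ty": .., "tz": .., "spin": ..}, ...]. A call has 1 to 5 rows; each row shifts and turns the commanded pose from where the row before left it, along the tool's axes as they then stand; what a row does not reach is not made up. A row lasts 1/8 s, in which the tool goes at most 62.5 mm and 10.7 degrees, less where a joint would pass 70% of its speed; a pose out of reach is approached as far as the arm can. A call is refused whole if a number of a shift passes 0.0625 or a number of a turn 10.7, either way. A call with a gripper value outside its range is refused whole. The fingers move at their own pace and stop on an object; the grip force is fixed at half the most. Time passes only in rows, so rows that do not move let the fingers close. It gives the time, the measured TCP pose, the force, the opening and the grip force at its end, in the units of the state.
- get_obs(): the state, without advancing time (a new reading comes with each control period).
- cams.capture(name): name is "side" or "top" or "wrist"; returns a dict with "color" (400x640x3 uint8, red, green, blue), "K" (3x3 intrinsics, pixels), "k1" (the pictures are not rectified: a ray, as slopes to the right and down, at radius r is drawn at 1 + k1 r^2 times it, then the intrinsics apply), "R" (3x3) and "t" (3): a world point X has camera coordinates R X + t. Camera axes: x right, y down, z forward; pixel columns grow to the right and rows downward; lengths in mm; the calibration is good to about 2 mm. A picture is of the moment at which its call begins. There is no depth.
- close_job(): hands the job in; it is judged then, once.
The state is a dict: "time": time; "joint_positions": joint angles; "dq": joint speeds; "tau": joint torques, N m; "tool_pos": TCP position; "tcp_rot": TCP orientation; "contact_force": force on the tool from outside, world axes, zero at the start; "moment": the same for the moment, N m; "grip_width": finger opening in mm; "finger_force": force on a finger pad.
Only numpy, scipy, OpenCV 4.12 (cv2) and the standard library are available. Lean on these libraries where they do the work, as an engineer would, in place of code of your own. Each camera call takes 0.05 s, during which the arm holds its last target. There are 200 camera calls.

## Working session

There is one attempt and no reset: what is moved stays moved. The work goes in short steps, Python scripts to look and compute and a shell command to move; the robot and the scene stay as the last step left them, time stands still between calls to the robot, and variables do not carry over. Pictures are saved under pics/ and viewed, at most 14 in all, crops included, and the job is handed in when it is done.

```bash
mkdir -p pics
cat > h.py <<'E'
import numpy as np, cv2
from plant import get_obs, cams, close_job
def cap(n,f=None):
    c=cams.capture(n)
    for k in("K","R","t"): c[k]=np.array(c[k],float)
    if f: cv2.imwrite(f,c["color"][:,:,::-1])
    return c
def ray(c,uv):
    k=float(c["k1"]);d=np.array([k,0,0,0,0.])[[0,1,2,3,4]]
    p=cv2.undistortPoints(np.array([[uv]],float),c["K"],d)[0,0]
    return -c["R"].T@c["t"], c["R"].T@np.array([p[0],p[1],1])
def pl(c,uv,z):
    o,d=ray(c,uv); return o+d*(z-o[2])/d[2]
def proj(c,X):
    return cv2.projectPoints(np.array([X],float),cv2.Rodrigues(c["R"])[0],c["t"],c["K"],np.array([float(c["k1"]),0,0,0,0]))[0][0,0]
E
python3 - <<'E'
from h import *
for n in("top","side","wrist"):
    c=cap(n,f"pics/{n}0.png"); print(n,c["K"].tolist(),c["k1"],(-c["R"].T@c["t"]).round(),c["R"].round(2).tolist())
print(get_obs())
E
```

```text
top [[371.5800650671328, 0.0, 320.33678183623925], [0.0, 371.5800650671328, 198.87196589173735], [0.0, 0.0, 1.0]] -0.01076685442643739 [ 415.   53. 1110.] [[-0.03, -1.0, 0.0], [-0.99, 0.03, -0.1], [0.1, -0.0, -1.0]]
side [[362.59476214503206, 0.0, 321.70188296916643], [0.0, 362.59476214503206, 196.02403388903136], [0.0, 0.0, 1.0]] 0.027535285444198036 [104. 582. 753.] [[-0.79, -0.61, 0.01], [-0.43, 0.56, -0.71], [0.43, -0.56, -0.71]]
wrist [[343.8185001588645, 0.0, 313.9461747556745], [0.0, 343.8185001588645, 199.7517851592738], [0.0, 0.0, 1.0]] 0.005317474769171974 [ 297. -441.  384.] [[0.43, -0.9, -0.0], [-0.86, -0.41, 0.3], [-0.27, -0.12, -0.95]]
{'time': 0.15, 'joint_positions': array([-1.27601041e+00,  3.42578896e-01,  1.52477733e+00, -1.63017754e-05,
        1.27539618e+00, -1.45969729e-01]), 'dq': array([ 2.10853475e-04, -2.65351835e-03, -1.35355023e-03,  4.82798777e-04,
       -5.36247440e-05, -1.33916963e-03]), 'tau': array([ 1.64771431e-03, -4.31471801e+01, -2.44352102e+01,  7.18292850e-02,
        5.37377817e-02, -7.45967145e-05]), 'tool_pos': array([ 223.92514905, -474.54088384,  240.20325461]), 'tcp_rot': array([-3.14044296e+00, -1.53264240e-04,  4.40760308e-01]), 'contact_force': array([-0.2797784 ,  0.67256364, -0.79534547]), 'moment': array([ 0.02186584,  0.02607753, -0.02530302]), 'finger_force': 0.0, 'grip_width': 91.58161711133933}
```

View pics/top0.png

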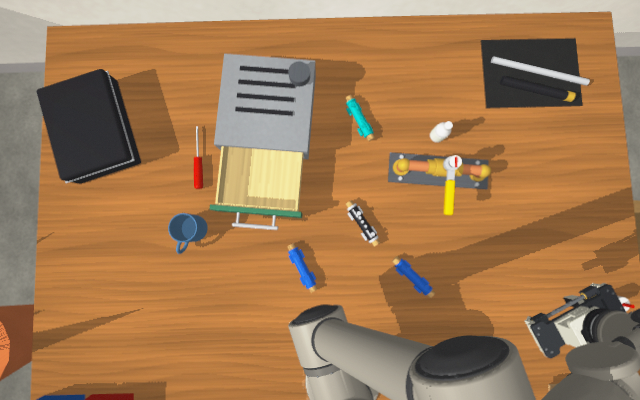

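View pics/side0.png

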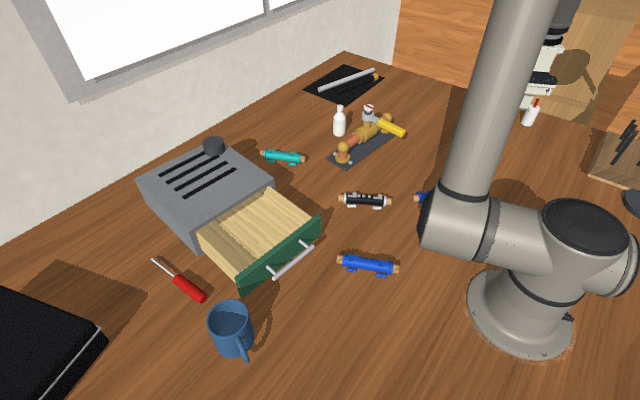

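The top view shows these possible clarinets: the black joint with pale corks and keys at (363,223), turquoise (359,117), blue (302,267), blue (413,277), and a black rod on the mat at (538,89). I choose (363,223). The drawer front is at about (255,211), the handle at (256,227), the valve cap at (453,163) and the lever tip at (449,213). In the side view the joint is at (367,201).

Run:
```python
from h import *
c=cap("top"); im=c["color"]
cv2.imwrite("pics/crop1.png",np.hstack([cv2.resize(im[190:260,320:400,::-1],(400,350),interpolation=cv2.INTER_CUBIC),cv2.resize(im[135:222,385:500,::-1],(400,350)[::1],interpolation=cv2.INTER_CUBIC)]))
P=lambda uv,z:print(uv,z,pl(c,uv,z).round(1))
for uv in((349,205),(377,243),(363,223.5)):P(uv,16)
for uv in((236,226),(277,228)):P(uv,61)
for uv in((210,206),(301,213)):P(uv,77)
for uv in((217,150),(307,152),(223,54),(315,59)):P(uv,100)
P((449,214),115);P((454,162),151);P((456,163),115)
hsv=cv2.cvtColor(im,cv2.COLOR_RGB2HSV)
m=cv2.inRange(hsv,(24,180,140),(34,255,255)); m[:135]=0;m[225:]=0;m[:,:430]=0;m[:,470:]=0
y,x=np.nonzero(m);print("yel",len(x),x.mean(),y.mean(),cv2.minAreaRect(np.c_[x,y].astype(np.float32)))
```

```text
(349, 205) 16 [502. -36.  16.]
(377, 243) 16 [ 388.2 -113.9   16. ]
(363, 223.5) 16 [446.3 -75.2  16. ]
(236, 226) 61 [447.9 288.1  61. ]
(277, 228) 61 [439.1 172.7  61. ]
(210, 206) 77 [505.1 356.7  77. ]
(301, 213) 77 [478.5 103.4  77. ]
(217, 150) 100 [658.1 330.8 100. ]
(307, 152) 100 [645.5  81.8 100. ]
(223, 54) 100 [936.3 314.  100. ]
(315, 59) 100 [913.9  52.5 100. ]
(449, 214) 115 [ 462.3 -295.6  115. ]
(454, 162) 151 [ 596.7 -304.7  151. ]
(456, 163) 115 [ 600.6 -323.4  115. ]
yel 321 448.94080996884736 197.1619937694704 ((448.96728515625, 197.05691528320312), (9.336801528930664, 34.293663024902344), 3.3664605617523193)
```

View pics/crop1.png

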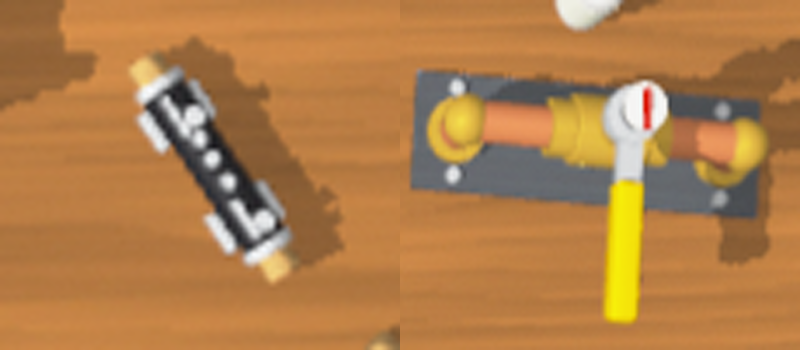

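The crop confirms the black joint, axis at about 34°, centre about (446,-75). The lever lies along the valve's -x. Moving above the joint.

```bash
python3 -m creep '[{"spin":-9.1},{"tx":0.0511,"ty":-0.0256},{"tx":0.0511,"ty":-0.0256},{"tx":0.0511,"ty":-0.0256},{"tx":0.0511,"ty":-0.0256}]'; python3 -m creep '[{"tx":0.0511,"ty":-0.0256},{"tx":0.0511,"ty":-0.0256},{"tx":0.0511,"ty":-0.0256},{"tx":0.0511,"ty":-0.0256},{"hand":1}]'
python3 - <<'E'
from h import *
c=cap("wrist","pics/w1.png"); print(proj(c,[446,-75,16]))
t=cap("top");s=cap("side")
E
```

```text
[ -36.27474681 -310.45848598]invalid input at $[0]: expected keys hand, tx, ty, tz, spin
invalid input at $[0]: expected keys hand, tx, ty, tz, spin
```

View pics/w1.png

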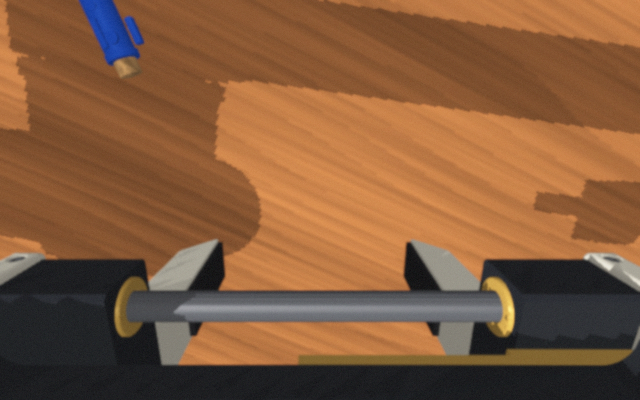

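The move was refused because every row needs all five keys. The picture shows only the start view, with a blue look-alike at (110,40). Resending with full rows.

```bash
python3 -m creep '[{"hand":1,"tx":0,"ty":0,"tz":0,"spin":-9.1},{"hand":1,"tx":0.0511,"ty":-0.0256,"tz":0,"spin":0},{"hand":1,"tx":0.0511,"ty":-0.0256,"tz":0,"spin":0},{"hand":1,"tx":0.0511,"ty":-0.0256,"tz":0,"spin":0},{"hand":1,"tx":0.0511,"ty":-0.0256,"tz":0,"spin":0}]'; python3 -m creep '[{"hand":1,"tx":0.0511,"ty":-0.0256,"tz":0,"spin":0},{"hand":1,"tx":0.0511,"ty":-0.0256,"tz":0,"spin":0},{"hand":1,"tx":0.0511,"ty":-0.0256,"tz":0,"spin":0},{"hand":1,"tx":0,"ty":0,"tz":0,"spin":0}]'
python3 - <<'E'
from h import *
c=cap("wrist","pics/w2.png"); print(proj(c,[446,-75,16]),get_obs()["tool_pos"],get_obs()["tcp_rot"])
E
```

```text
time: 0.98
tool_pos: [335.6, -273.4, 240.9]
tcp_rot: [3.141, -0.0, 0.599]
contact_force: [0.7, -0.4, -0.1]
grip_width: 91.8
finger_force: 0.0
time: 1.48
tool_pos: [419.3, -121.8, 240.8]
tcp_rot: [-3.141, -0.001, 0.606]
contact_force: [-0.1, 0.2, 0.1]
grip_width: 91.5
finger_force: 0.0
[292.06956074 124.32954843] [ 418.68053561 -123.49940122  240.72974945] [3.14135953e+00 1.79260979e-04 6.03897050e-01]
```

View pics/w2.png

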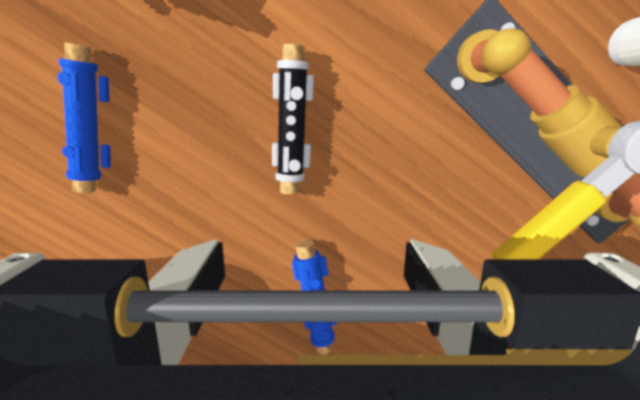

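The close view shows the black joint with cork ends at (292,46) and (289,191), standing apart from two blue ones at (80,120) and (312,300).

Run:
```python
from h import *
c=cap("wrist")
a,b=pl(c,(292,46),16),pl(c,(289,191),16); m=(a+b)/2
m2=pl(c,(292,60),16)/2+pl(c,(289.5,180),16)/2
o=get_obs(); y=o["tcp_rot"][2]; d=m-o["tool_pos"]
ang=np.arctan2(*(a-b)[[1,0]])
print(a,b,m,m2,np.linalg.norm(a-b),"ang",ang,"yaw",y,"spin",-np.degrees(ang-y))
y=ang
print("tx",d[0]*np.cos(y)+d[1]*np.sin(y),"ty",d[0]*np.sin(y)-d[1]*np.cos(y),"dz",o["tool_pos"][2]-18)
```

```text
[508.26709953 -35.14655272  16.        ] [ 382.64909419 -114.36809649   16.        ] [445.45809686 -74.75732461  16.        ] [445.54544181 -75.04787514  16.        ] 148.51241114435135 ang 0.5626550486440207 yaw 0.6016756171389148 spin 2.2357138889585793
tx 49.64027337620416 ty -27.67845334557949 dz 222.70272543096624
```

```bash
python3 -m creep '[{"hand":1,"tx":0,"ty":0,"tz":0,"spin":2.2},{"hand":1,"tx":0.0495,"ty":-0.0277,"tz":0,"spin":0},{"hand":1,"tx":0,"ty":0,"tz":0.055,"spin":0},{"hand":1,"tx":0,"ty":0,"tz":0.055,"spin":0},{"hand":1,"tx":0,"ty":0,"tz":0.05,"spin":0}]'; python3 -m creep '[{"hand":1,"tx":0,"ty":0,"tz":0.035,"spin":0},{"hand":1,"tx":0,"ty":0,"tz":0.0275,"spin":0},{"hand":1,"tx":0,"ty":0,"tz":0,"spin":0},{"hand":0,"tx":0,"ty":0,"tz":0,"spin":0},{"hand":0,"tx":0,"ty":0,"tz":0,"spin":0}]';  python3 -m creep '[{"hand":0,"tx":0,"ty":0,"tz":0,"spin":0},{"hand":0,"tx":0,"ty":0,"tz":0,"spin":0},{"hand":0,"tx":0,"ty":0,"tz":0,"spin":0},{"hand":0,"tx":0,"ty":0,"tz":0,"spin":0}]'
```

```text
time: 2.2
tool_pos: [444.9, -76.7, 79.2]
tcp_rot: [3.141, 0.0, 0.559]
contact_force: [1.0, 0.0, -0.0]
grip_width: 92.1
finger_force: 0.0
time: 2.82
tool_pos: [445.9, -75.8, 19.3]
tcp_rot: [3.14, -0.001, 0.561]
contact_force: [-0.3, 0.4, 0.3]
grip_width: 76.3
finger_force: 0.0
time: 3.32
tool_pos: [445.4, -75.2, 18.2]
tcp_rot: [3.141, 0.0, 0.561]
contact_force: [0.5, 0.8, 0.1]
grip_width: 36.4
finger_force: 0.0
```

```bash
python3 -m creep '[{"hand":0,"tx":0,"ty":0,"tz":0,"spin":0},{"hand":0,"tx":0,"ty":0,"tz":0,"spin":0},{"hand":0,"tx":0,"ty":0,"tz":0,"spin":0}]';  python3 -m creep '[{"hand":0,"tx":0,"ty":0,"tz":-0.03,"spin":0},{"hand":0,"tx":0,"ty":0,"tz":-0.06,"spin":0},{"hand":0,"tx":0,"ty":0,"tz":-0.06,"spin":0},{"hand":0,"tx":0,"ty":0,"tz":-0.03,"spin":0},{"hand":0,"tx":0,"ty":0,"tz":0,"spin":0}]'
python3 - <<'E'
from h import *
t=cap("top"); im=t["color"]
cv2.imwrite("pics/dr.png",cv2.resize(im[40:240,190:330,::-1],(560,600)[::1] if 0 else (420,600),interpolation=cv2.INTER_CUBIC))
E
```

```text
time: 3.7
tool_pos: [445.3, -75.2, 18.2]
tcp_rot: [-3.142, 0.0, 0.561]
contact_force: [0.1, 0.4, -0.3]
grip_width: 27.1
finger_force: 30.0
time: 4.32
tool_pos: [446.3, -75.6, 199.9]
tcp_rot: [3.138, -0.003, 0.561]
contact_force: [0.1, 0.4, -2.1]
grip_width: 27.3
finger_force: 30.0
```

View pics/dr.png

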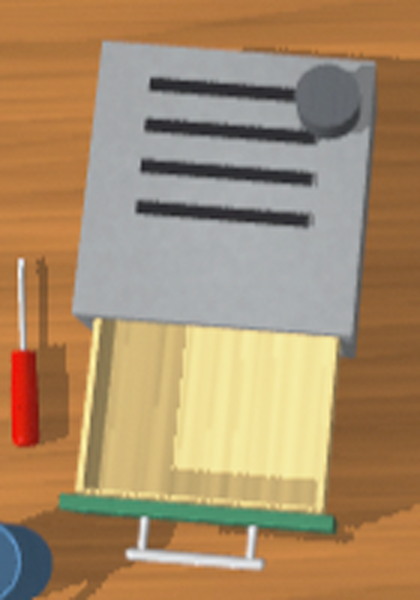

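Drawer crop (×3, offset 190,40): the cabinet's front top edge runs from (73,315) to (352,337), the inner front wall top from (80,490) to (325,511), and the handle from (128,553) to (262,565).

Run:
```python
from h import *
t=cap("top")
q=lambda x,y,z:pl(t,(190+x/3,40+y/3),z)[:2]
A,B=q(73,315,100),q(352,337,100);C,D=q(102,42,100),q(375,62,100)
E_,F=q(80,490,77),q(325,511,77);G,H=q(128,553,61),q(262,565,61)
for n,(p,r) in dict(rim=(A,B),rear=(C,D),wall=(E_,F),handle=(G,H)).items():
    d=p-r; print(n,((p+r)/2).round(1),np.linalg.norm(d).round(1),"x-ang",np.degrees(np.arctan2(-d[0],d[1])).round(2))
print("side angs",[np.degrees(np.arctan2(*(u-v)[::-1])).round(2) for u,v in((C,A),(D,B))])
a=np.radians(-5.0);x=np.array([np.cos(a),np.sin(a)])
w=(E_+F)/2;print("opening-6",((A+B)/2-w)@x)
o=get_obs();print(o["tool_pos"],o["tcp_rot"])
```

```text
rim [658.5 209.6] 258.8 x-ang -6.19
rear [922.6 181.9] 259.9 x-ang -6.01
wall [499.1 224.4] 229.0 x-ang -6.5
handle [445.5 234.6] 126.6 x-ang -6.68
side angs [np.float64(-5.87), np.float64(-6.09)]
opening-6 160.10958666510726
[444.58866382 -74.9890794  196.98898901] [-3.14019894e+00  1.27099271e-03  5.61238133e-01]
```

```bash
python3 -m creep '[{"hand":0,"tx":0.0408,"ty":-0.0322,"tz":0,"spin":0},{"hand":0,"tx":0.0408,"ty":-0.0322,"tz":0,"spin":0},{"hand":0,"tx":0.0408,"ty":-0.0322,"tz":0,"spin":0},{"hand":0,"tx":0.0408,"ty":-0.0322,"tz":0,"spin":0},{"hand":0,"tx":0.0408,"ty":-0.0322,"tz":0,"spin":0}]'; python3 -m creep '[{"hand":0,"tx":0.0408,"ty":-0.0322,"tz":0,"spin":0},{"hand":0,"tx":0,"ty":0,"tz":0,"spin":-10.3},{"hand":0,"tx":0,"ty":0,"tz":0,"spin":-10.3},{"hand":0,"tx":0,"ty":0,"tz":0,"spin":-10.3},{"hand":0,"tx":0,"ty":0,"tz":0,"spin":-10.3}]';  python3 -m creep '[{"hand":0,"tx":0,"ty":0,"tz":0,"spin":-10.3},{"hand":0,"tx":0,"ty":0,"tz":0,"spin":0},{"hand":0,"tx":0,"ty":0,"tz":0,"spin":0}]'
python3 - <<'E'
from h import *
w=cap("wrist");s=cap("side")
cv2.imwrite("pics/d2.png",np.vstack([cv2.resize(w["color"][:,:,::-1],(480,300)),cv2.resize(s["color"][120:320,120:440,::-1],(480,300))]))
print(get_obs())
E
```

```text
time: 5.05
tool_pos: [531.7, 171.1, 195.3]
tcp_rot: [-3.14, 0.005, 0.561]
contact_force: [1.6, -0.5, -1.7]
grip_width: 27.2
finger_force: 30.0
time: 5.68
tool_pos: [548.7, 218.4, 194.9]
tcp_rot: [-3.137, 0.003, 1.286]
contact_force: [-0.8, 0.2, -2.1]
grip_width: 26.9
finger_force: 30.0
time: 6.05
tool_pos: [549.3, 218.4, 196.7]
tcp_rot: [-3.139, 0.001, 1.457]
contact_force: [-0.4, 0.1, -1.1]
grip_width: 26.9
finger_force: 30.0
{'time': 6.15, 'joint_positions': array([ 2.48991501e-01,  4.98983421e-01,  1.39846320e+00, -9.20804885e-05,
        1.24535183e+00,  3.61995215e-01]), 'dq': array([ 0.00090759, -0.00706516, -0.00735799, -0.00019955,  0.00221768,
       -0.0122323 ]), 'tau': array([-5.30092773e-03, -5.16044962e+01, -2.46526891e+01,  8.81917099e-02,
        8.10375583e-03,  3.18292645e-02]), 'tool_pos': array([549.56748294, 218.54105606, 197.45369096]), 'tcp_rot': array([-3.14049588e+00,  5.08583069e-04,  1.45782239e+00]), 'contact_force': array([ 0.89851989, -0.29533978, -2.36467707]), 'moment': array([-0.09381612, -0.07732176,  0.01223248]), 'finger_force': 29.99891549348831, 'grip_width': 27.236038011849462}
```

View pics/d2.png

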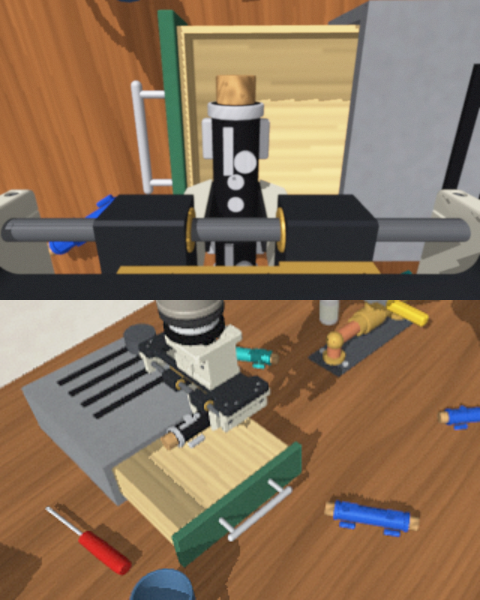

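The joint is held over the drawer between the front wall (wrist, scaled: column 183) and the rim (column 357). Now checking the x-fit.

Run:
```python
from h import *
c=cap("wrist");s=4/3
o=get_obs();a=np.radians(-6.1);x=np.array([np.cos(a),np.sin(a)]);y=np.array([-x[1],x[0]])
for n,uv,z in(("wall",(183,50),77),("wall",(187,190),77),("farwall",(270,32),77),("rim",(360,20),100),("rim",(345,190),100)):
    d=pl(c,(uv[0]*s,uv[1]*s),z)[:2]-o["tool_pos"][:2];print(n,d@x,d@y)
```

```text
wall -50.337320142744986 98.39866761936018
wall -55.66796707943213 -49.122708773648874
farwall 32.42074598382274 113.65939703588275
rim 105.29670743219353 119.42813745219041
rim 111.67229232964372 -38.69160565205029
```

```bash
python3 -m creep '[{"hand":0,"tx":0,"ty":0,"tz":0.05,"spin":0},{"hand":0,"tx":0,"ty":0,"tz":0.05,"spin":0},{"hand":0,"tx":0,"ty":0,"tz":0.03,"spin":0},{"hand":0,"tx":0,"ty":0,"tz":0.015,"spin":0},{"hand":0,"tx":0,"ty":0,"tz":0.007,"spin":0}]'; python3 -m creep '[{"hand":0,"tx":0,"ty":0,"tz":0.003,"spin":0},{"hand":0,"tx":0,"ty":0,"tz":0,"spin":0},{"hand":0,"tx":0,"ty":0,"tz":0,"spin":0}]'
```

```text
time: 6.82
tool_pos: [550.0, 218.7, 46.0]
tcp_rot: [3.141, 0.0, 1.46]
contact_force: [0.0, 0.3, -1.2]
grip_width: 27.3
finger_force: 30.0
time: 7.2
tool_pos: [550.3, 218.8, 44.1]
tcp_rot: [3.14, -0.001, 1.46]
contact_force: [0.1, 0.2, -2.4]
grip_width: 26.9
finger_force: 30.0
```

```bash
python3 -m creep '[{"hand":0,"tx":0,"ty":0,"tz":0.002,"spin":0},{"hand":0,"tx":0,"ty":0,"tz":0.0015,"spin":0},{"hand":0,"tx":0,"ty":0,"tz":0,"spin":0}]'; python3 -m creep '[{"hand":0,"tx":0,"ty":0,"tz":0.001,"spin":0},{"hand":0,"tx":0,"ty":0,"tz":0,"spin":0},{"hand":0,"tx":0,"ty":0,"tz":0,"spin":0}]'
```

```text
time: 7.58
tool_pos: [550.1, 218.6, 40.2]
tcp_rot: [3.141, -0.0, 1.46]
contact_force: [-1.9, -0.7, 3.3]
grip_width: 27.1
finger_force: 30.0
time: 7.95
tool_pos: [550.8, 218.6, 40.1]
tcp_rot: [3.139, -0.0, 1.46]
contact_force: [-0.7, -1.4, 8.3]
grip_width: 27.5
finger_force: 30.0
```

It's resting on the drawer floor (8 N up). Releasing part way and lifting.

```bash
python3 -m creep '[{"hand":0.5,"tx":0,"ty":0,"tz":-0.0005,"spin":0},{"hand":0.5,"tx":0,"ty":0,"tz":0,"spin":0},{"hand":0.5,"tx":0,"ty":0,"tz":0,"spin":0},{"hand":0.5,"tx":0,"ty":0,"tz":0,"spin":0}]'; python3 -m creep '[{"hand":0.5,"tx":0,"ty":0,"tz":-0.01,"spin":0},{"hand":0.5,"tx":0,"ty":0,"tz":-0.03,"spin":0},{"hand":0.5,"tx":0,"ty":0,"tz":-0.05,"spin":0},{"hand":0.5,"tx":0,"ty":0,"tz":-0.06,"spin":0},{"hand":0,"tx":0,"ty":0,"tz":0,"spin":0}]'
python3 - <<'E'
from h import *
w=cap("wrist");s=cap("side")
cv2.imwrite("pics/d3.png",np.vstack([cv2.resize(w["color"][:,:,::-1],(480,300)),cv2.resize(s["color"][120:320,120:440,::-1],(480,300))]))
E
```

```text
time: 8.45
tool_pos: [549.7, 218.6, 39.0]
tcp_rot: [-3.141, 0.0, 1.46]
contact_force: [0.0, -0.2, -0.4]
grip_width: 45.7
finger_force: 0.0
time: 9.07
tool_pos: [552.4, 219.4, 195.5]
tcp_rot: [3.131, -0.004, 1.46]
contact_force: [0.2, 0.2, -1.0]
grip_width: 40.2
finger_force: 0.0
```

View pics/d3.png

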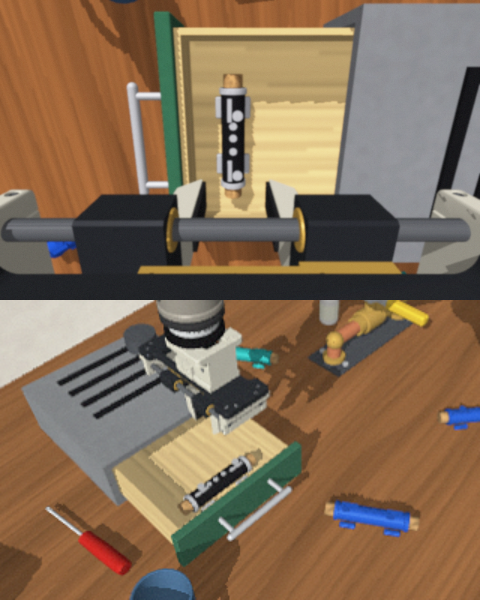

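The joint lies flat in the drawer (wrist crop at (233,135)). Going in front of the handle with closed fingers.

```bash
python3 -m creep '[{"hand":0,"tx":0,"ty":-0.055,"tz":0,"spin":0},{"hand":0,"tx":0,"ty":-0.055,"tz":0,"spin":0},{"hand":0,"tx":0,"ty":-0.056,"tz":0,"spin":0},{"hand":0,"tx":0,"ty":0,"tz":0,"spin":0},{"hand":0,"tx":0,"ty":0,"tz":0,"spin":0}]'; python3 -m creep '[{"hand":0,"tx":0,"ty":0,"tz":0.05,"spin":0},{"hand":0,"tx":0,"ty":0,"tz":0.05,"spin":0},{"hand":0,"tx":0,"ty":0,"tz":0.036,"spin":0},{"hand":0,"tx":0,"ty":0,"tz":0,"spin":0}]'
```

```text
time: 9.8
tool_pos: [385.0, 237.0, 188.7]
tcp_rot: [-3.141, 0.0, 1.46]
contact_force: [0.4, 0.1, 0.6]
grip_width: 0.6
finger_force: 0.0
time: 10.3
tool_pos: [384.1, 236.0, 50.7]
tcp_rot: [-3.136, 0.003, 1.459]
contact_force: [0.2, 0.7, 0.9]
grip_width: 0.2
finger_force: 0.0
```

```bash
python3 -m creep '[{"hand":0,"tx":0,"ty":0.015,"tz":0,"spin":0},{"hand":0,"tx":0,"ty":0.01,"tz":0,"spin":0},{"hand":0,"tx":0,"ty":0.01,"tz":0,"spin":0},{"hand":0,"tx":0,"ty":0.015,"tz":0,"spin":0},{"hand":0,"tx":0,"ty":0.02,"tz":0,"spin":0}]'; python3 -m creep '[{"hand":0,"tx":0,"ty":0.025,"tz":0,"spin":0},{"hand":0,"tx":0,"ty":0.025,"tz":0,"spin":0},{"hand":0,"tx":0,"ty":0.025,"tz":0,"spin":0},{"hand":0,"tx":0,"ty":0.015,"tz":0,"spin":0},{"hand":0,"tx":0,"ty":0.01,"tz":0,"spin":0}]'
python3 - <<'E'
from h import *
c=cap("side");t=cap("top");cv2.imwrite("pics/d4.png",np.vstack([cv2.resize(c["color"][120:320,120:440,::-1],(480,300)),cv2.resize(t["color"][40:240,150:470,::-1],(480,300))]))
E
```

```text
time: 10.92
tool_pos: [455.1, 229.1, 53.6]
tcp_rot: [-3.141, 0.0, 1.46]
contact_force: [-1.2, -0.3, 0.6]
grip_width: 0.4
finger_force: 0.9
time: 11.55
tool_pos: [554.8, 217.9, 53.3]
tcp_rot: [3.141, -0.0, 1.46]
contact_force: [-1.0, 0.6, 1.1]
grip_width: 0.7
finger_force: 0.8
```

View pics/d4.png

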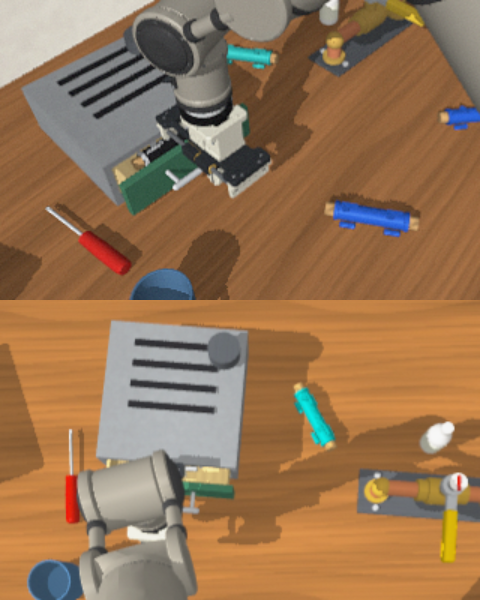

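The drawer is nearly shut, with a small gap left. I'm raising a little so the gripper body clears the 100 mm cabinet roof, then pushing on.

```bash
python3 -m creep '[{"hand":0,"tx":0,"ty":-0.006,"tz":0,"spin":0},{"hand":0,"tx":0,"ty":0,"tz":-0.01,"spin":0},{"hand":0,"tx":0,"ty":0.01,"tz":0,"spin":0},{"hand":0,"tx":0,"ty":0.01,"tz":0,"spin":0},{"hand":0,"tx":0,"ty":0.01,"tz":0,"spin":0}]'; python3 -m creep '[{"hand":0,"tx":0,"ty":0.003,"tz":0,"spin":0},{"hand":0,"tx":0,"ty":0.003,"tz":0,"spin":0},{"hand":0,"tx":0,"ty":0,"tz":0,"spin":0}]'
```

```text
time: 12.28
tool_pos: [578.5, 215.5, 63.3]
tcp_rot: [3.141, -0.0, 1.46]
contact_force: [-1.1, 0.9, 1.9]
grip_width: 0.3
finger_force: 0.8
time: 12.65
tool_pos: [583.7, 214.7, 63.0]
tcp_rot: [-3.142, 0.0, 1.46]
contact_force: [-0.0, -0.4, -0.8]
grip_width: 0.5
finger_force: 0.0
```

```bash
python3 -m creep '[{"hand":0,"tx":0,"ty":0.003,"tz":0,"spin":0},{"hand":0,"tx":0,"ty":0.003,"tz":0,"spin":0},{"hand":0,"tx":0,"ty":0,"tz":0,"spin":0}]'; python3 -m creep '[{"hand":0,"tx":0,"ty":0.003,"tz":0,"spin":0},{"hand":0,"tx":0,"ty":0.002,"tz":0,"spin":0},{"hand":0,"tx":0,"ty":0,"tz":0,"spin":0}]'
```

```text
time: 13.02
tool_pos: [587.6, 214.3, 62.9]
tcp_rot: [-3.137, 0.001, 1.46]
contact_force: [-8.1, 0.7, 2.9]
grip_width: 0.6
finger_force: 4.0
time: 13.4
tool_pos: [588.0, 214.3, 62.9]
tcp_rot: [-3.127, 0.003, 1.461]
contact_force: [-22.9, 1.0, 15.0]
grip_width: 0.2
finger_force: 12.6
```

Firm stop reached (23 N). Backing off, rising and checking.

```bash
python3 -m creep '[{"hand":0,"tx":0,"ty":-0.01,"tz":0,"spin":0},{"hand":0,"tx":0,"ty":-0.04,"tz":0,"spin":0},{"hand":0,"tx":0,"ty":-0.05,"tz":0,"spin":0},{"hand":0,"tx":0,"ty":-0.05,"tz":-0.03,"spin":0},{"hand":0,"tx":0,"ty":0,"tz":-0.06,"spin":0}]'; python3 -m creep '[{"hand":0,"tx":0,"ty":0,"tz":-0.06,"spin":0},{"hand":0,"tx":-0.06,"ty":0,"tz":0,"spin":0},{"hand":0,"tx":-0.06,"ty":0,"tz":0,"spin":0},{"hand":0,"tx":-0.06,"ty":0,"tz":0,"spin":0},{"hand":0,"tx":-0.06,"ty":0,"tz":0,"spin":0}]'
python3 - <<'E'
from h import *
c=cap("side");t=cap("top");cv2.imwrite("pics/d5.png",np.vstack([cv2.resize(c["color"][120:320,120:440,::-1],(480,300)),cv2.resize(t["color"][130:230,385:545,::-1],(480,300),interpolation=cv2.INTER_CUBIC)]))
cv2.imwrite("pics/d5b.png",cv2.resize(t["color"][40:240,190:330,::-1],(420,600),interpolation=cv2.INTER_CUBIC))
print(get_obs()["tcp_rot"])
E
```

```text
time: 14.02
tool_pos: [439.3, 229.4, 151.1]
tcp_rot: [-3.132, 0.005, 1.462]
contact_force: [2.1, -0.2, 1.5]
grip_width: -0.0
finger_force: 0.0
time: 14.65
tool_pos: [419.0, -10.2, 213.7]
tcp_rot: [3.139, 0.001, 1.46]
contact_force: [1.6, -0.8, 0.7]
grip_width: 0.2
finger_force: 0.0
[3.13962384e+00 2.04109737e-03 1.45322957e+00]
```

View pics/d5.png

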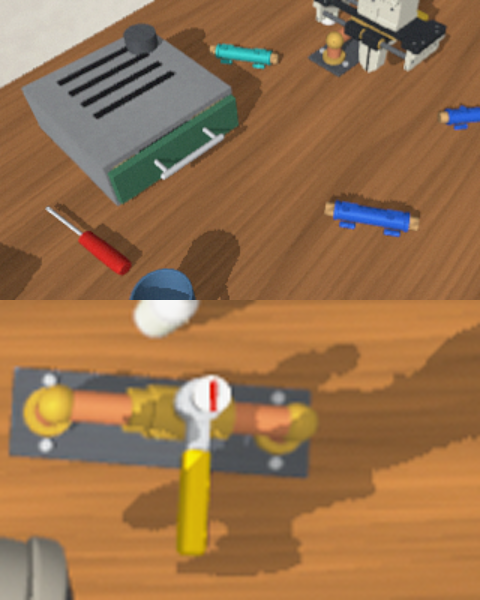

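The drawer looks shut (side crop, panel flush at (175,145)). The valve's red bar is at (213,396) in the lower crop, the lever tip at (193,553). Now measuring handle travel and valve geometry.

Run:
```python
from h import *
c=cap("side");t=cap("top")
def bright(c,box):
    x0,y0,x1,y1=box;h=cv2.cvtColor(c["color"],cv2.COLOR_RGB2HSV)[y0:y1,x0:x1]
    m=((h[...,1]<45)&(h[...,2]>150)).astype(np.uint8)
    n,l,s,ce=cv2.connectedComponentsWithStats(m);i=1+np.argmax(s[1:,4]);return s[i],ce[i]+[x0,y0]
a=np.radians(-6.1);x=np.array([np.cos(a),np.sin(a)])
old=pl(c,(291.5,260),61)[:2]; new=pl(c,(247.5,222),61)[:2]
print("side handle",old,new,(new-old)@x)
print(bright(t,(225,155,300,185)))
s,ce=bright(t,(225,155,300,185)); n2=pl(t,ce,61)[:2]; print("top handle",n2,"rim-handle",(np.array([658.5,209.6])-n2)@x)
q=lambda u,v,z:pl(t,(385+u/3,130+(v-300)/3),z)
e1,e2=q(48,408,74),q(300,422,74);print("elbows",e1,e2,np.linalg.norm(e1-e2),"mid",(e1+e2)/2,"y-ang",np.degrees(np.arctan2(*(e1-e2)[[1,0]])))
cap_=q(207,397,151);print("cap",cap_)
b=q(212,383,151)-q(214,409,151);print("bar ang",np.degrees(np.arctan2(b[1],b[0])))
g1,g2=q(199,452,126),q(193,553,126);print("grip",g1,g2,np.linalg.norm(g1-g2),np.degrees(np.arctan2(*(g1-g2)[[1,0]])))
pc=[pl(t,(385+u/3,130+(v-300)/3),8) for u,v in((14,368),(311,392),(307,477),(10,456))];print("plate",np.mean(pc,0)[:2],np.array(pc)[:,:2].round(0).tolist())
```

```text
side handle [452.00500235 235.92615291] [615.07468729 216.35928174] 164.22563066228872
(array([ 13,   0,  45,  17, 212], dtype=int32), array([260.36792453, 166.45283019]))
top handle [616.06932205 217.36013345] rim-handle 43.015056458934815
elbows [ 603.88477168 -182.32310221   74.        ] [ 584.05810864 -419.89441432   74.        ] 238.39719986685273 mid [ 593.97144016 -301.10875826   74.        ] y-ang 85.22939973661283
cap [ 595.78217241 -304.63072807  151.        ]
bar ang 0.6466405890045969
grip [ 550.90784184 -303.59519898  126.        ] [ 460.89508376 -292.60421583  126.        ] 90.6813008681481 -6.96162369240501
plate [ 597.57942746 -309.60062625] [[658.0, -165.0], [625.0, -463.0], [539.0, -453.0], [568.0, -157.0]]
```

View pics/d5b.png

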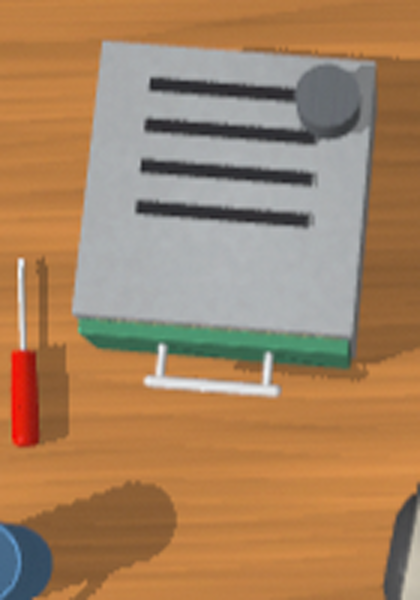

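The handle travelled 164 mm to a rigid stop, and its stand-off matches shut. Next is the lever: stem at about (596,-305), lever direction about 173°. I'll push with the +y finger face at 105 mm, turning the tool with the lever.

```bash
python3 -m creep '[{"hand":0,"tx":0,"ty":0,"tz":0,"spin":10},{"hand":0,"tx":0,"ty":0,"tz":0,"spin":10},{"hand":0,"tx":0,"ty":0,"tz":0,"spin":10},{"hand":0,"tx":0,"ty":0,"tz":0,"spin":10},{"hand":0,"tx":0,"ty":0,"tz":0,"spin":10}]'; python3 -m creep '[{"hand":0,"tx":0,"ty":0,"tz":0,"spin":10},{"hand":0,"tx":0,"ty":0,"tz":0,"spin":10},{"hand":0,"tx":0,"ty":0,"tz":0,"spin":10},{"hand":0,"tx":0,"ty":0,"tz":0,"spin":10}]'; python3 -m creep '[{"hand":0,"tx":0.0266,"ty":0.0527,"tz":0,"spin":0},{"hand":0,"tx":0.0266,"ty":0.0527,"tz":0,"spin":0},{"hand":0,"tx":0.0266,"ty":0.0527,"tz":0,"spin":0},{"hand":0,"tx":0.0266,"ty":0.0527,"tz":0,"spin":0},{"hand":0,"tx":0,"ty":0,"tz":0,"spin":0}]'
python3 - <<'E'
from h import *
w=cap("wrist","pics/w6.png");o=get_obs();print(o["tool_pos"],o["tcp_rot"])
print(proj(w,[596,-304.6,151]),proj(w,[461,-292.6,126]))
E
```

```text
time: 15.48
tool_pos: [419.2, -6.7, 213.3]
tcp_rot: [3.141, -0.001, 0.584]
contact_force: [-0.1, -0.1, 0.1]
grip_width: 0.6
finger_force: 0.0
time: 15.98
tool_pos: [419.3, -6.6, 213.3]
tcp_rot: [-3.141, -0.001, -0.114]
contact_force: [-0.2, 0.1, -0.2]
grip_width: 0.3
finger_force: 0.0
time: 16.6
tool_pos: [503.1, -231.4, 212.3]
tcp_rot: [3.141, -0.001, -0.112]
contact_force: [0.8, -0.2, -0.4]
grip_width: 0.8
finger_force: 0.0
[ 502.24835444 -229.35280702  212.39734988] [-3.14101658e+00  5.29610116e-04 -1.10827486e-01]
[426.21138905  54.12388193] [402.02404294 256.01326172]
```

View pics/w6.png

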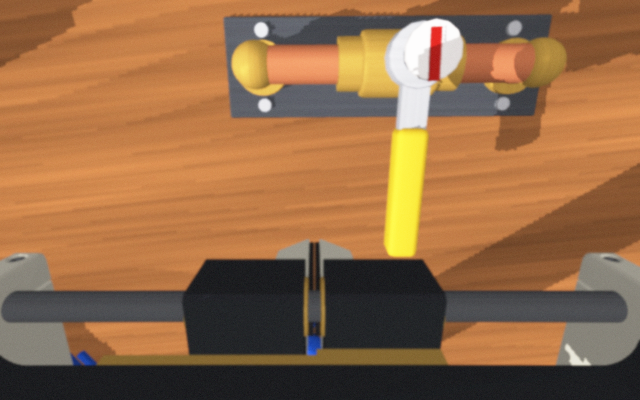

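The wrist view shows the cap centre at (434,50), the red bar from (437,28) to (434,78), and the grip from (409,130) to (401,253).

Run:
```python
from h import *
w=cap("wrist")
S=pl(w,(434,50),151)
bar=pl(w,(437,28),151)-pl(w,(434,78),151)
g=[pl(w,p,126)[:2] for p in((409,130),(401,253))]
pp=[pl(w,p,8)[:2] for p in((225,17),(551,15),(534,115),(232,117))]
an=lambda d:np.degrees(np.arctan2(d[1],d[0])).round(1)
print("stem",S,"bar",an(bar),"grip",g,an(g[0]-g[1]),"from stem",an(S[:2]-g[1]),np.linalg.norm(S[:2]-g[1]))
print("plate y",an(pp[0]-pp[1]),an(pp[3]-pp[2]),np.mean(pp,0))
```

```text
stem [ 596.8214423  -306.55308192  151.        ] bar -3.9 grip [array([ 551.61409268, -298.16723455]), array([ 462.71912069, -289.79867219])] -5.4 from stem -7.1 135.144895967078
plate y 83.9 84.0 [ 596.26152574 -307.46293793]
```

```bash
python3 -m creep '[{"hand":0,"tx":-0.003,"ty":0,"tz":0.05,"spin":0},{"hand":0,"tx":0,"ty":0,"tz":0.042,"spin":0},{"hand":0,"tx":0,"ty":0.025,"tz":0,"spin":0},{"hand":0,"tx":0,"ty":0.005,"tz":0,"spin":0},{"hand":0,"tx":0,"ty":0.003,"tz":0,"spin":0}]'; python3 -m creep '[{"hand":0,"tx":0,"ty":0.003,"tz":0,"spin":0},{"hand":0,"tx":0,"ty":0,"tz":0,"spin":0}]'
```

```text
time: 17.32
tool_pos: [495.2, -261.0, 122.0]
tcp_rot: [3.141, -0.001, -0.11]
contact_force: [0.2, -0.1, -0.1]
grip_width: 0.8
finger_force: 0.0
time: 17.58
tool_pos: [494.6, -264.8, 121.6]
tcp_rot: [3.141, -0.001, -0.11]
contact_force: [-0.3, -0.4, 0.6]
grip_width: 0.6
finger_force: 0.0
```

```bash
python3 -m creep '[{"hand":0,"tx":0,"ty":0.004,"tz":0,"spin":0},{"hand":0,"tx":0,"ty":0.004,"tz":0,"spin":0},{"hand":0,"tx":0,"ty":0,"tz":0,"spin":0}]'; python3 -m creep '[{"hand":0,"tx":0,"ty":0.004,"tz":0,"spin":0},{"hand":0,"tx":0,"ty":0.004,"tz":0,"spin":0},{"hand":0,"tx":0,"ty":0,"tz":0,"spin":0}]'
```

```text
time: 17.95
tool_pos: [493.2, -272.8, 121.0]
tcp_rot: [-3.141, 0.001, -0.111]
contact_force: [-1.4, 3.2, 0.8]
grip_width: 0.4
finger_force: 1.3
time: 18.32
tool_pos: [492.1, -280.5, 120.9]
tcp_rot: [-3.14, 0.001, -0.111]
contact_force: [-2.2, 5.2, 0.5]
grip_width: 0.5
finger_force: 2.6
```

```bash
python3 -m creep '[{"hand":0,"tx":0,"ty":0,"tz":0,"spin":-5},{"hand":0,"tx":-0.0026,"ty":0.0186,"tz":0,"spin":-10},{"hand":0,"tx":-0.0026,"ty":0.0186,"tz":0,"spin":-10},{"hand":0,"tx":0,"ty":0,"tz":0,"spin":0}]'
cat > k.py <<'E'
from h import *
o=get_obs();y=o["tcp_rot"][2];d=o["tool_pos"][:2]-[596.7,-306.7];x=np.array([np.cos(y),np.sin(y)]);Y=np.array([np.sin(y),-np.cos(y)])
f=o["contact_force"][:2];print("yaw",np.degrees(y),"p",d@x,d@Y,"force xy tool",f@x,f@Y,o["time"],o["tool_pos"])
E
python3 k.py
```

```text
time: 18.82
tool_pos: [489.2, -318.8, 120.8]
tcp_rot: [-3.141, 0.001, 0.323]
contact_force: [-3.5, 3.0, 0.3]
grip_width: 0.2
finger_force: 2.1
yaw 18.497808555573773 p -105.80586290300887 -22.63614409350807 force xy tool -2.4145549114991787 -3.9603140983174097 18.825 [ 489.17878046 -318.80218961  120.82798225]
```

```bash
python3 -m creep '[{"hand":0,"tx":-0.0024,"ty":0.0186,"tz":0,"spin":-10},{"hand":0,"tx":-0.0024,"ty":0.0186,"tz":0,"spin":-10},{"hand":0,"tx":-0.0024,"ty":0.0186,"tz":0,"spin":-10},{"hand":0,"tx":-0.0024,"ty":0.0186,"tz":0,"spin":-10},{"hand":0,"tx":0,"ty":0,"tz":0,"spin":0}]';python3 k.py;python3 -m creep '[{"hand":0,"tx":-0.0024,"ty":0.0186,"tz":0,"spin":-10},{"hand":0,"tx":-0.0024,"ty":0.0186,"tz":0,"spin":-10},{"hand":0,"tx":0,"ty":0,"tz":0,"spin":0}]';python3 k.py
```

```text
time: 19.45
tool_pos: [521.9, -384.9, 120.7]
tcp_rot: [-3.141, 0.002, 1.019]
contact_force: [-5.4, 0.1, 1.0]
grip_width: 0.0
finger_force: 2.3
yaw 58.384391004824536 p -105.8186199000607 -22.724112322738733 force xy tool -2.7916635180259854 -4.669185758333025 19.45 [ 521.8764891  -384.90107298  120.73394509]
time: 19.82
tool_pos: [553.2, -405.4, 120.9]
tcp_rot: [-3.141, 0.002, 1.366]
contact_force: [-5.7, -3.4, 0.8]
grip_width: 0.7
finger_force: 2.4
yaw 78.29198122523499 p -105.51195045696332 -22.592241184356393 force xy tool -4.459980441476529 -4.9246406202541335 19.825 [ 553.16686063 -405.43219752  120.86790606]
```

```bash
python3 -m creep '[{"hand":0,"tx":-0.001,"ty":0.0055,"tz":0,"spin":-3},{"hand":0,"tx":-0.001,"ty":0.0055,"tz":0,"spin":-3},{"hand":0,"tx":-0.001,"ty":0.0055,"tz":0,"spin":-3},{"hand":0,"tx":0,"ty":0,"tz":0,"spin":0}]';python3 k.py;python3 -m creep '[{"hand":0,"tx":-0.001,"ty":0.0055,"tz":0,"spin":-3},{"hand":0,"tx":0,"ty":0,"tz":0,"spin":0}]';python3 k.py
```

```text
time: 20.32
tool_pos: [567.3, -411.0, 121.0]
tcp_rot: [-3.138, 0.002, 1.521]
contact_force: [-9.3, -3.8, -0.3]
grip_width: 0.2
finger_force: 4.5
yaw 87.1646400478561 p -105.6473011323982 -24.162521034492954 force xy tool -4.298293319718579 -9.061998829229571 20.325 [ 567.34109124 -411.02274026  120.99209063]
time: 20.58
tool_pos: [572.0, -412.5, 120.9]
tcp_rot: [-3.137, 0.002, 1.573]
contact_force: [-11.2, -4.9, 0.7]
grip_width: 0.6
finger_force: 5.8
yaw 90.14275558580606 p -105.71560304440312 -24.924085395074854 force xy tool -4.905353993873711 -11.20495328653725 20.575 [ 572.03938793 -412.47737458  120.91076197]
```

```bash
python3 -m creep '[{"hand":0,"tx":-0.001,"ty":0.0055,"tz":0,"spin":-3},{"hand":0,"tx":0,"ty":0,"tz":0,"spin":0},{"hand":0,"tx":0,"ty":0,"tz":0,"spin":0}]';python3 k.py;python3 -m creep '[{"hand":0,"tx":-0.001,"ty":0.005,"tz":0,"spin":-2.5},{"hand":0,"tx":0,"ty":0,"tz":0,"spin":0},{"hand":0,"tx":0,"ty":0,"tz":0,"spin":0}]';python3 k.py
```

```text
time: 20.95
tool_pos: [576.7, -413.7, 120.8]
tcp_rot: [-3.135, 0.001, 1.625]
contact_force: [-13.6, -5.3, 1.1]
grip_width: 0.5
finger_force: 7.0
yaw 93.08763741251627 p -105.7210023240829 -25.74979284862704 force xy tool -4.561310188530863 -13.877728708709581 20.95 [ 576.68207609 -413.65449914  120.82639567]
time: 21.32
tool_pos: [581.1, -414.5, 120.7]
tcp_rot: [-3.134, 0.0, 1.668]
contact_force: [-15.1, -5.3, 1.6]
grip_width: 0.1
finger_force: 8.1
yaw 95.57151918458156 p -105.7663846626112 -25.98484185828737 force xy tool -3.779945457946528 -15.551256614427823 21.325 [ 581.10658153 -414.48954231  120.67007819]
```

```bash
python3 -m creep '[{"hand":0,"tx":0,"ty":0.0025,"tz":0,"spin":-1},{"hand":0,"tx":0,"ty":0,"tz":0,"spin":0},{"hand":0,"tx":0,"ty":0,"tz":0,"spin":0},{"hand":0,"tx":0,"ty":0,"tz":0,"spin":0}]';python3 k.py; python3 -m creep '[{"hand":0,"tx":0,"ty":-0.02,"tz":0,"spin":0},{"hand":0,"tx":0,"ty":-0.04,"tz":0,"spin":0},{"hand":0,"tx":0,"ty":-0.04,"tz":0,"spin":0},{"hand":0,"tx":0,"ty":-0.02,"tz":-0.05,"spin":0},{"hand":0,"tx":0,"ty":0,"tz":-0.06,"spin":0}]';  python3 -m creep '[{"hand":0,"tx":0,"ty":-0.06,"tz":0,"spin":0},{"hand":0,"tx":0,"ty":-0.05,"tz":0,"spin":0},{"hand":0,"tx":0,"ty":0,"tz":0,"spin":0}]'
python3 - <<'E'
from h import *
t=cap("top");s=cap("side")
cv2.imwrite("pics/f.png",np.vstack([cv2.resize(t["color"][130:230,385:545,::-1],(480,300),interpolation=cv2.INTER_CUBIC),cv2.resize(s["color"][:,:,::-1],(480,300))]))
E
```

```text
time: 21.82
tool_pos: [583.2, -414.7, 120.7]
tcp_rot: [-3.133, 0.001, 1.685]
contact_force: [-16.8, -7.1, 0.7]
grip_width: 0.5
finger_force: 8.8
yaw 96.55123118183732 p -105.78621392607361 -25.74537105074416 force xy tool -5.0956624686034075 -17.504918963700163 21.825 [ 583.1920557  -414.73278497  120.71436146]
time: 22.45
tool_pos: [467.2, -427.1, 231.8]
tcp_rot: [-3.141, -0.001, 1.685]
contact_force: [1.9, -0.2, 0.9]
grip_width: 0.5
finger_force: 0.0
time: 22.82
tool_pos: [357.3, -441.4, 232.1]
tcp_rot: [3.141, 0.002, 1.685]
contact_force: [0.1, 0.6, -0.2]
grip_width: 0.6
finger_force: 0.0
```

View pics/f.png

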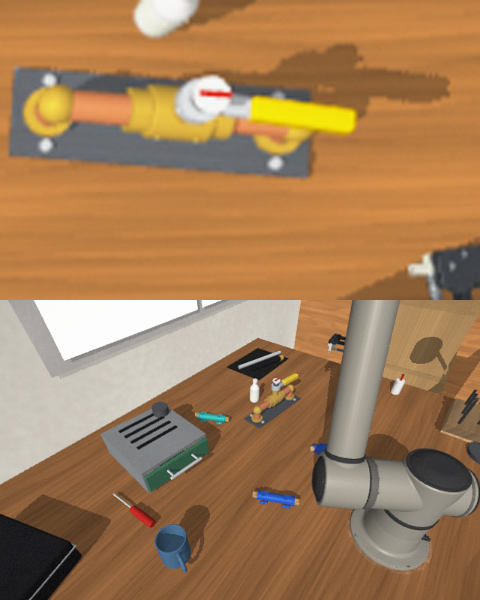

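The lever now lies along the pipe, with the red bar at (200–232, 94) in the crop. The force rose about 0.5 N/mm to 17.5 N, so the stem is on its open stop. The drawer is shut and the mug, bottle and screwdriver haven't moved.

```bash
python3 -c "
from plant import close_job
print(close_job())"
```

```text
the job is handed in; nothing more can be done
None
```

The job is done and handed in after about 23 s: the clarinet joint lies flat in the shut drawer, the valve lever was then pressed open against its stop at about 17 N and released, and the mug, bottle and screwdriver were not touched.

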